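# Set up the test kiln's floor slab

### The arm

A 6-joint arm with a two-finger parallel gripper is mounted at the origin on the work surface. World frame = base frame: x ahead of the robot, y to its left, z up, the work surface at z = 0. Lengths are in m, angles in rad, forces in N, time in s.
With the tool pointing down it reaches from about 0.325 to 1 m from the base axis. Payload 5.1 kg.
Tool frame: the origin (TCP) lies at the very end of the fingers, on their centre line; the grasp point (between the pads) lies arm.grip_point_offset behind it (arm.grip_point_offset is the distance from the TCP to the grasp point, in m); z points along the fingers, y is the line along which they close (so a half turn about z gives the same grasp; the last joint's range is limited). The gripper opens to 85 mm and grips with 20 to 120 N. Pads are 22 mm wide; open, the fingers measure 114 mm over their backs; the gripper's body (76 mm by 85 mm) begins 54 mm behind the grasp point. The pads swing forward as they close: fully open they stand 13 mm farther back than shut.
Start: joints at [-1.186, 0.124, 1.65, -0, 1.367, -0.083], TCP at [0.293, -0.58, 0.204] pointing down, gripper open.
Joint ranges: [-2.61, 2.61], [-1.02, 2.33], [0.03, 2.71], [-1.35, 4.49], [0.32, 2.68], [-2.91, 2.91]. Speed limits (rad/s): [2.57, 2.57, 3.14, 3.14, 3.14, 3.14].

### API

Orientations are given as a 3x3 rotation matrix whose columns are the frame's x, y, z axes.
In Python, from cell import arm, optics, sign_off gives the robot as it stands.
- The arm moves only by the tool play_rows, never from a script. Its argument "plan" is a list of rows, each a list of 7 numbers: the turn, a rotation vector about the tool's x, y, z each as a share of 45 degrees, from -1 to 1, then the shift along the tool's x, y, z each as a share of 800 mm, from -1 to 1, then the gripper command: -1 is fully open, 1 is shut, values between are in proportion. In form: [[wx, wy, wz, tx, ty, tz, claw], ...]. A call has 1 to 5 rows; each row is the pose to reach, as a shift and turn from the pose commanded when the call began, along the tool's axes at that moment; what a row does not reach only later rows make up. A row lasts 1/10 s, in which the tool goes at most 50 mm and 8.59 degrees, less where a joint would pass 70% of its speed; a pose out of reach is approached as far as the arm can. A call with a number of a shift or a turn outside -1 to 1 is refused whole. A call with a gripper value outside its range is refused whole. The fingers move at their own pace and stop on an object; "force" is the grip in N (left out, the last holds). Time passes only in rows, so rows that repeat a pose let the fingers close. It gives the time, the measured TCP pose, the force, the opening and the grip force at its end, in the units of the state.
- arm.state(): the state, without advancing time (a new reading comes with each control period).
- optics.camera(name): name is "side" or "top"; returns a dict with "image" (384x512x3 uint8, red, green, blue), "camera_matrix" (3x3 intrinsics, pixels), "k1" (the pictures are not rectified: a ray, as slopes to the right and down, at radius r is drawn at 1 + k1 r^2 times it, then the intrinsics apply), "extrinsics" (4x4, takes a point from camera to world coordinates). Camera axes: x right, y down, z forward; pixel columns grow to the right and rows downward; lengths in m; the calibration is good to about 2 mm. A picture is of the moment at which its call begins. There is no depth.
- sign_off(): hands the job in; it is judged then, once.
Trained networks look in a picture, given as the dict that the camera call returned (one of the last four; its "shot" number tells which), for a name from the list of things; names that differ only in an ending like _2 or _b are one class to them, and where a whole thing is asked for, a point or a joint stands for the part that bears it (a point fixed in the world has none). Each returns a list of dicts, best first, with "score" (0 to 1); they miss things now and then, are a little off and sometimes report something else, mostly with a low value. They report only what shows in the picture. A call takes as long as a camera call. They do not tell look-alikes from the thing itself.
- optics.recognise(picture, name): "centre" ([x, y, z] in m, in world coordinates, good to about 4 mm: the middle of the surface that is visible of it).
- optics.outline_of(picture, name): "region" (384x512 bool, what is visible of it).
The state is a dict: "clock": time; "joint_pos": joint angles; "joint_velocities": joint speeds; "effort": joint torques, N m; "eef_pos": TCP position; "eef_rot": TCP orientation; "wrist_force": force on the tool from outside, world axes, zero at the start; "torque": the same for the moment, N m; "width": finger opening in m; "grip_force": force on a finger pad.
Only numpy, scipy, OpenCV 4.12 (cv2) and the standard library are available. Lean on these libraries where they do the work, as an engineer would, in place of code of your own. Each camera call takes 0.05 s, during which the arm holds its last target. There are 200 camera calls.

### The job

Set the kiln slab for a test firing: stand the buff prop on the dark red mark next to the cone pack and the dark grey prop on the other dark red mark, with the blue pot upright on the slab midway between the two marks. Then lay the long white strip flat across the tops of both props as a bridge, centred over the slab and running in line from prop to prop, and stand the terracotta beaker upright on the middle of the strip. Leave the cone pack where it is, and leave everything standing still and let go of.

Things in the scene. Friction and masses are not known exactly. Their poses are not given: they have to be found in the camera images.
- slab: The kiln's floor slab: a pale cream square plate, 260 x 260 mm and 20 mm thick, fixed on the table to the left or right, turned by up to 15 degrees. Origin at the centre of its underside; z up, its top is 20 mm above the table. The two dark red marks lie on its y axis, 75 mm either side of its centre, which is thus midway between them; its x axis points away from the robot.
- mark_by_cones: Flat round dark red oxide mark, 52 mm across, painted on the slab: of the two, the one that has the cone pack standing just beyond it (seen from the robot). Origin at its centre, on the slab's top (20 mm above the table).
- mark_other: The other, identical round dark red mark on the slab, 150 mm from the first, with no cone pack beyond it. Origin at its centre, on the slab's top. (A small turquoise tile, 25 x 45 x 7 mm, lies loose near the slab's edge on the robot's side: not part of the job.)
- cone_pack: Witness cone pack, loose on the slab: a terracotta bar 30 (x) x 70 (y) x 14 mm with three small cones (white, yellow, green) standing on it, 55 mm tall in all. Its centre is about 92 mm beyond the centre of its mark along the slab's x axis. Origin at the centre of its underside. Not to be moved.
- buff_prop: Kiln prop, buff (sandy yellow) square post 40 x 40 mm, 60 mm tall, standing upright, about 160 g. Origin at the centre of its underside, z up, x and y square to its sides. Starts on the plywood ware board (220 x 350 mm, 12 mm thick), in a row of five things along the board's far half, 72 mm apart; the fifth is a small dark green jar with a black cap that is not needed. The tallest thing in the row is 75 mm.
- grey_prop: Kiln prop, dark grey square post 40 x 40 mm, 60 mm tall, standing upright, about 160 g. Origin at the centre of its underside, z up, x and y square to its sides. Starts in the same row on the ware board.
- blue_pot: Small straight-sided open pot, blue, 54 mm across and 40 mm tall, wall 5 mm, about 80 g, upright. Origin at the centre of its underside, z up. Starts in the same row on the ware board.
- strip: Long flat strip of kiln shelf, off-white, 50 (its x) x 200 (its y) x 16 mm thick, about 300 g. Origin at the centre of its underside, z up. Starts lying flat on the ware board, on the robot's side of the row, its length roughly along the row. Its place is on top of the props, its underside 80 mm above the table.
- beaker: Straight-sided open beaker, orange-brown terracotta, 54 mm across and 75 mm tall, wall 5 mm, about 120 g, upright. Origin at the centre of its underside, z up. Starts in the same row on the ware board. Its place is on the strip, its underside 96 mm above the table.
There are look-alikes about, which are no part of the job. Leave any pink or turquoise look-alike of the buff_prop alone.

How it is judged:
By the outcome, as a careful person would: the job done as asked, in the order asked, and still so for the second after the job is handed in, with the robot touching nothing.
It also fails if it takes over 122 s, if anything falls off the work surface, if the arm or the gripper's body presses on something with over 40 N, if the wrist force passes 120 N, or if a joint passes its speed limit or range.

## Working session

There is one attempt and no reset: what is moved stays moved. The work goes in short steps, Python scripts to look and compute and a tool call to move; the robot and the scene stay as the last step left them, time stands still between calls to the robot, and variables do not carry over. Pictures are saved under pics/ and viewed, at most 14 in all, crops included, and the job is handed in when it is done.

Besides the shell and the picture viewer there is one more tool, called as name(argument=value, ...), one argument or row to a line, values as JSON. play_rows: Moves the arm, as the interface text tells. Its arguments: {"type":"object","properties":{"plan":{"type":"array","items":{"type":"array","items":{"type":"number","minimum":-1,"maximum":1}}},"force":{"type":"number"}},"required":["plan"]}

```bash
mkdir -p pics; ls
python3 - <<'E'
from cell import arm, optics
import cv2, numpy as np
print(arm.grip_point_offset, arm.state())
ims=[]
for n in ["top","side"]:
    p=optics.camera(n); cv2.imwrite(f"pics/{n}0.png",p["image"][:,:,::-1])
    print(n,p["camera_matrix"].tolist(),p["k1"],np.round(p["extrinsics"],3).tolist())
    for o in ["slab","mark_by_cones","mark_other","cone_pack","buff_prop","grey_prop","blue_pot","strip","beaker"]:
        print(o,[(np.round(d["centre"],3).tolist(),round(d["score"],2)) for d in optics.recognise(p,o)[:3]])
E
```

```text
pics
0.0187 {'clock': 0.0, 'joint_pos': array([-1.18560682e+00,  1.24500877e-01,  1.65167375e+00, -1.00373358e-05,
        1.36750493e+00, -8.26022420e-02]), 'joint_velocities': array([-0.0002417 ,  0.00020638,  0.00079589,  0.00068938,  0.0001183 ,
        0.00119236]), 'effort': array([ 6.01533065e-04, -4.23616898e+01, -3.65450299e+01, -5.53376685e-05,
        6.78307086e-03, -2.95253827e-06]), 'eef_pos': array([ 0.29281318, -0.57956023,  0.20245597]), 'eef_rot': array([[ 8.92565345e-01,  4.50917372e-01, -7.93233167e-04],
       [ 4.50918040e-01, -8.92563272e-01,  1.93029820e-03],
       [ 1.62394200e-04, -2.08060042e-03, -9.99997822e-01]]), 'wrist_force': array([-0.50372924, -0.10143125,  0.62044755]), 'torque': array([ 0.01086719, -0.06934632,  0.02715453]), 'grip_force': 0.0, 'width': 0.08576789977679553}
top [[406.5565714815397, 0.0, 259.2488385286224], [0.0, 406.5565714815397, 188.04047589551752], [0.0, 0.0, 1.0]] 0.0021379060087707087 [[-0.025, -0.986, 0.165, 0.359], [-1.0, 0.026, 0.004, -0.001], [-0.008, -0.165, -0.986, 0.97], [0.0, 0.0, 0.0, 1.0]]
slab [([0.516, 0.184, 0.02
[... 436 characters left out ...]
.73)]
side [[397.9018549174774, 0.0, 254.89523084906892], [0.0, 397.9018549174774, 199.63643953329426], [0.0, 0.0, 1.0]] -0.012745205914022718 [[-0.979, -0.159, 0.127, 0.391], [-0.202, 0.704, -0.681, 0.693], [0.018, -0.692, -0.722, 0.772], [0.0, 0.0, 0.0, 1.0]]
slab [([0.518, 0.204, 0.021], 0.56), ([0.55, -0.026, 0.061], 0.23)]
mark_by_cones [([0.523, 0.269, 0.025], 0.71)]
mark_other [([0.532, 0.121, 0.022], 0.83)]
cone_pack [([0.614, 0.289, 0.033], 0.73)]
buff_prop [([0.332, -0.155, 0.04], 0.94), ([0.705, -0.069, 0.043], 0.82), ([0.305, -0.247, 0.048], 0.79)]
grey_prop [([0.552, -0.106, 0.071], 0.64)]
blue_pot [([0.565, -0.283, 0.046], 0.41)]
strip []
beaker [([0.561, -0.175, 0.073], 0.55)]
```

View pics/top0.png

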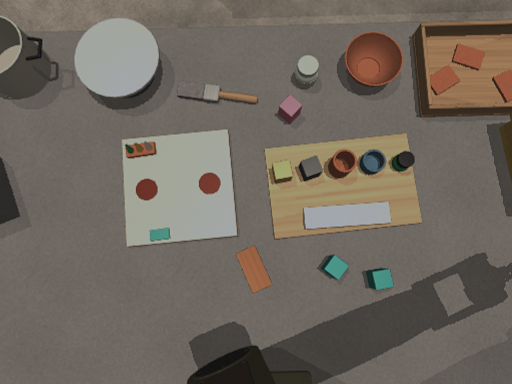

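View pics/side0.png

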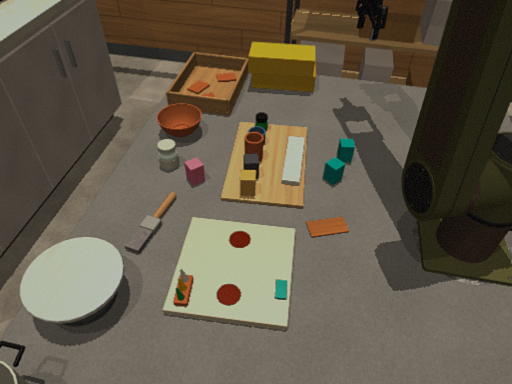

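The top view shows the row from left to right: buff (283,171), grey (311,168), beaker (344,160), pot (374,162) and the jar (403,161). The strip is at (347,216). The marks are at (147,189), next to the cones, and (209,183). The pink and teal blocks are the decoys. Next I'll fit the poses by silhouette.

```bash
cat > h.py <<'E'
import numpy as np, cv2
from scipy.optimize import minimize
from scipy.spatial.transform import Rotation as R
from cell import arm, optics
def proj(p,P):
    E=np.linalg.inv(p["extrinsics"]); c=P@E[:3,:3].T+E[:3,3]; s=c[:,:2]/c[:,2:]
    s=s*(1+p["k1"]*(s**2).sum(1,keepdims=True)); K=p["camera_matrix"]
    return s*[K[0,0],K[1,1]]+K[:2,2]
def box(a,b,h): return np.array([[x,y,z] for x in(-a/2,a/2) for y in(-b/2,b/2) for z in(0,h)])
def cyl(d,h):
    t=np.linspace(0,2*np.pi,40); return np.array([[d/2*np.cos(a),d/2*np.sin(a),z] for a in t for z in(0,h)])
M=dict(slab=box(.26,.26,.02),mark_by_cones=cyl(.052,0),mark_other=cyl(.052,0),buff_prop=box(.04,.04,.06),
 grey_prop=box(.04,.04,.06),blue_pot=cyl(.054,.04),strip=box(.05,.2,.016),beaker=cyl(.054,.075))
S=4
def sil(p,name,x,y,yaw,z):
    P=M[name]@R.from_euler("z",yaw).as_matrix().T+[x,y,z]
    m=np.zeros((384*S,512*S),np.uint8); q=proj(p,P)
    cv2.fillConvexPoly(m,cv2.convexHull(np.round((q+.5)*S-.5).astype(np.int32)),1); return m
def region(p,name,near):
    L=[d["region"] for d in optics.outline_of(p,name)]
    q=proj(p,np.array([near]))[0]
    L=[r for r in L if r.sum()>20]
    if not L: return None
    r=min(L,key=lambda r:np.hypot(*(np.argwhere(r).mean(0)[::-1]-q)))
    return cv2.resize(r.astype(np.uint8),None,fx=S,fy=S,interpolation=cv2.INTER_NEAREST)
def fit(pics,name,x,y,yaw,z):
    Rs=[(p,region(p,name,[x,y,z+.02])) for p in pics]; Rs=[a for a in Rs if a[1] is not None]
    def cost(v):
        c=0
        for p,r in Rs:
            m=sil(p,name,v[0]/100,v[1]/100,v[2]/10,z); c+=1-(m&r).sum()/max(1,(m|r).sum())
        return c/len(Rs)
    v0=np.array([x*100,y*100,yaw*10])
    o=minimize(cost,v0,method="Nelder-Mead",options=dict(initial_simplex=v0+np.array([[-.4,-.4,-.5],[.8,0,0],[0,.8,0],[0,0,1.5]]),xatol=.01,fatol=1e-3,maxiter=120))
    return np.round([o.x[0]/100,o.x[1]/100,np.degrees(o.x[2]/10)],4).tolist(),round(1-o.fun,3)
def rel(targets):
    """targets: list of (x,y,z,phi_deg of tool x); prints shift/turn shares from current pose"""
    s=arm.state(); p,Q=s["eef_pos"],s["eef_rot"]
    for x,y,z,f in targets:
        f=np.radians(f); T=np.array([[np.cos(f),np.sin(f),0],[np.sin(f),-np.cos(f),0],[0,0,-1]])
        print(np.round(R.from_matrix(Q.T@T).as_rotvec()/np.radians(45),3).tolist(),np.round(Q.T@(np.array([x,y,z])-p)/.8,4).tolist())
E
python3 - <<'E'
from h import *
t=optics.camera("top"); s=optics.camera("side")
for n,x,y,z in [("slab",.527,.197,0),("mark_by_cones",.522,.27,.02),("mark_other",.531,.122,.02),("buff_prop",.55,-.04,.012),("grey_prop",.555,-.11,.012),("beaker",.565,-.183,.012),("blue_pot",.57,-.26,.012),("strip",.444,-.2,.012)]:
    print(n,[fit([q],n,x,y,.05,z) for q in(t,s)])
E
```

```text
slab [([0.527, 0.1948, 4.0956], np.float64(0.867)), ([0.5285, 0.1927, 4.104], np.float64(0.863))]
mark_by_cones [([0.5212, 0.2698, 7.1011], np.float64(0.922)), ([0.523, 0.2685, 9.7321], np.float64(0.958))]
mark_other [([0.5325, 0.1208, 6.1701], np.float64(0.948)), ([0.5332, 0.1191, 6.9752], np.float64(0.937))]
buff_prop [([0.5494, -0.0513, 8.0206], np.float64(0.892)), ([0.5521, -0.0539, 10.3006], np.float64(0.886))]
grey_prop [([0.5565, -0.1178, 17.8999], np.float64(0.935)), ([0.5591, -0.1241, 17.3074], np.float64(0.711))]
beaker [([0.5636, -0.1895, 6.6421], np.float64(0.957)), ([0.5665, -0.1943, 15.7386], np.float64(0.747))]
blue_pot [([0.5705, -0.2644, 6.6713], np.float64(0.959)), ([0.5781, -0.3082, 3.8824], np.float64(0.325))]
strip [([0.4471, -0.1998, 2.3547], np.float64(0.962)), ([0.4497, -0.2042, 2.491], np.float64(0.942))]
```

```bash
python3 -c "
from h import *
rel([(.5505,-.0525,.2,63),(.5505,-.0525,.2,99)])"
```

```text
[0.0, 0.0, -0.804] [0.5847, -0.4436, 0.0047]
[0.0, 0.0, -1.604] [0.5847, -0.4436, 0.0047]
```

play_rows(
  plan=[
    [0,0,-0.8,0.585,-0.444,0.005,-1],
    [0,0,-0.8,0.585,-0.444,0.005,-1],
    [0,0,-0.8,0.585,-0.444,0.005,-1],
    [0,0,-0.8,0.585,-0.444,0.005,-1],
    [0,0,-0.8,0.585,-0.444,0.005,-1],
  ],
  force=40,
)

```text
clock: 2.4
eef_pos: [0.4032, -0.3537, 0.2022]
eef_rot: [[0.455, 0.891, 0.001], [0.891, -0.455, -0.0], [-0.0, 0.001, -1.0]]
wrist_force: [0.6, 0.8, 1.4]
width: 0.0855
grip_force: 0.0
```

```bash
python3 -c "
from h import *
print(arm.state()['eef_pos'])
rel([(.5505,-.0525,.2,99)])"
```

```text
[ 0.40317664 -0.35373147  0.20218655]
[0.001, 0.0, -0.801] [0.4191, -0.0072, 0.0027]
```

```bash
cat >> h.py <<'E'
def chain(*targets):
    """vectors per call, each from the previous target (first from the current pose)"""
    s=arm.state(); p,Q=s["eef_pos"],s["eef_rot"]
    for x,y,z,f in targets:
        f=np.radians(f); T=np.array([[np.cos(f),np.sin(f),0],[np.sin(f),-np.cos(f),0],[0,0,-1]]); t=np.array([x,y,z])
        print("turn",np.round(R.from_matrix(Q.T@T).as_rotvec()/np.radians(45),3)[2],"shift",np.round(Q.T@(t-p)/.8,4).tolist(),"dist",round(np.linalg.norm(t-p),3))
        p,Q=t,T
E
python3 -c "
from h import *
chain((.505,-.14,.2,99),(.5505,-.0525,.12,99),(.5505,-.0525,.025,99))"
```

```text
turn -0.801 shift [0.2958, -0.0081, 0.0027] dist 0.237
turn 0.0 shift [0.0991, 0.0733, 0.1] dist 0.127
turn 0.0 shift [0.0, 0.0, 0.1188] dist 0.095
```

play_rows(
  plan=[
    [0,0,-0.8,0.296,-0.008,0.003,-1],
    [0,0,-0.8,0.296,-0.008,0.003,-1],
    [0,0,-0.8,0.296,-0.008,0.003,-1],
    [0,0,-0.8,0.296,-0.008,0.003,-1],
    [0,0,-0.8,0.296,-0.008,0.003,-1],
  ],
)

```text
clock: 2.9
eef_pos: [0.506, -0.1393, 0.1999]
eef_rot: [[-0.158, 0.987, 0.001], [0.987, 0.158, 0.0], [-0.0, 0.001, -1.0]]
wrist_force: [-0.3, -0.2, 0.1]
width: 0.0856
grip_force: 0.0
```

play_rows(
  plan=[
    [0,0,0,0.099,0.073,0.05,-1],
    [0,0,0,0.099,0.073,0.1,-1],
    [0,0,0,0.099,0.073,0.1,-1],
    [0,0,0,0.099,0.073,0.1,-1],
    [0,0,0,0.099,0.073,0.1,-1],
  ],
)

```text
clock: 3.4
eef_pos: [0.5506, -0.0547, 0.1196]
eef_rot: [[-0.154, 0.988, -0.001], [0.988, 0.154, -0.0], [-0.0, -0.001, -1.0]]
wrist_force: [0.1, -0.1, 1.1]
width: 0.0853
grip_force: 0.0
```

```bash
python3 -c "
from h import *
print(arm.state()['eef_pos'])
p=optics.camera('side');cv2.imwrite('pics/a.png',p['image'][80:260,160:360,::-1].repeat(3,0).repeat(3,1))
chain((.5505,-.0525,.025,99))
"
```

```text
[ 0.55063384 -0.05470661  0.11956712]
turn -0.005 shift [0.0038, -0.0006, 0.1198] dist 0.096
```

View pics/a.png

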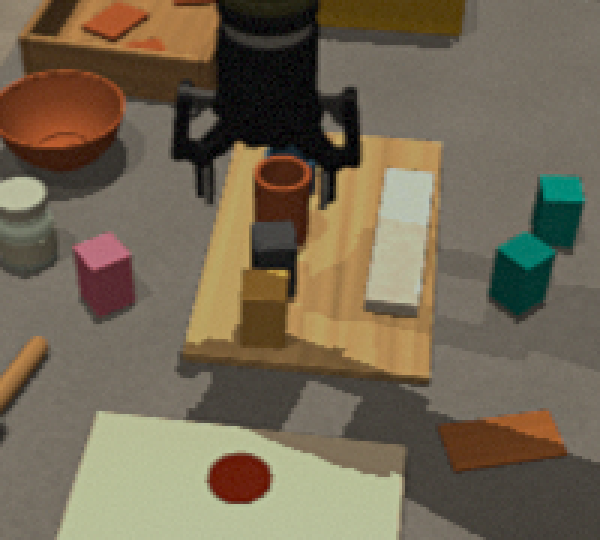

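```bash
python3 -c "
from h import *
p=optics.camera('side')
print((proj(p,np.array([[.5506,-.0547,.1196],[.5506,-.0547,.132],[.608,-.0457,.132],[.4934,-.0637,.132],[.5505,-.0525,.072]]))-[160,80])*3)
t=optics.camera('top');print(fit([t],'buff_prop',.55,-.052,.15,.012))
"
```

```text
[[264.37508299 239.72187939]
 [264.46796749 228.31041613]
 [194.68550456 225.1490709 ]
 [334.18380078 231.45588012]
 [263.60222417 283.39581007]]
([0.546, -0.056, 5.7296], np.float64(0.0))
```

play_rows(
  plan=[
    [0,0,0,0.003,0,0.06,-1],
    [0,0,0,0.003,0,0.119,-1],
    [0,0,0,0.003,0,0.119,-1],
    [0,0,0,0.003,0,0.119,-1],
  ],
)

```text
clock: 4.0
eef_pos: [0.5504, -0.053, 0.0251]
eef_rot: [[-0.152, 0.988, -0.0], [0.988, 0.152, 0.0], [0.0, -0.0, -1.0]]
wrist_force: [0.2, 0.3, 0.8]
width: 0.0856
grip_force: 0.0
```

```bash
python3 -c "
from h import *
print(arm.state()['eef_pos'])
p=optics.camera('side');a=p['image'][80:200,180:320,::-1].repeat(4,0).repeat(4,1)
a=np.ascontiguousarray(a)
for q in (proj(p,np.array([[.5505,-.0525,.025],[.592,-.046,.038],[.509,-.059,.038]]))-[180,80])*4: cv2.circle(a,tuple(int(v) for v in q),4,(0,0,255),-1)
cv2.imwrite('pics/b.png',cv2.convertScaleAbs(a,alpha=1.6))
"
```

```text
[ 0.55040367 -0.05298273  0.02513127]
```

View pics/b.png

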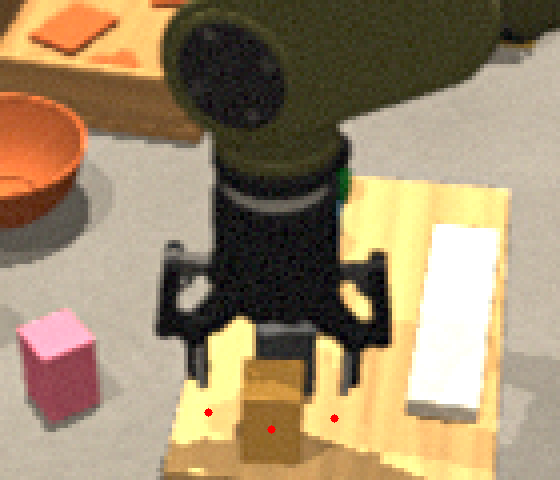

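play_rows(
  plan=[
    [0,0,0,0,0,0,0.3],
    [0,0,0,0,0,0,0.3],
    [0,0,0,0,0,0,0.3],
    [0,0,0,0,0,0,0.3],
    [0,0,0,0,0,0,0.3],
  ],
  force=30,
)

```text
clock: 4.55
eef_pos: [0.5516, -0.0526, 0.0262]
eef_rot: [[-0.153, 0.988, 0.002], [0.988, 0.153, -0.001], [-0.001, 0.002, -1.0]]
wrist_force: [-2.4, -0.8, 5.9]
width: 0.0391
grip_force: 31.8
```

```bash
python3 -c "
from h import *
s=arm.state();print(s['eef_pos'],s['width'],s['grip_force'])
p=optics.camera('side');a=p['image'][80:200,180:320,::-1].repeat(4,0).repeat(4,1)
a=np.ascontiguousarray(a)
cv2.imwrite('pics/c.png',cv2.convertScaleAbs(a,alpha=1.6))
"
```

```text
[ 0.55156987 -0.05258772  0.02622942] 0.0391337556942478 31.812543869018555
```

View pics/c.png

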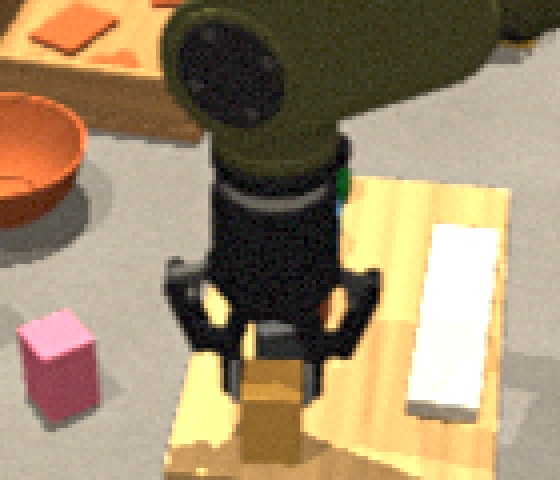

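play_rows(
  plan=[
    [0,0,0,0,0,-0.03,0.3],
    [0,0,0,0,0,-0.08,0.3],
    [0,0,0,0,0,-0.14,0.3],
    [0,0,0,0,0,-0.14,0.3],
    [0,0,0,0,0,-0.14,0.3],
  ],
)

```text
clock: 5.1
eef_pos: [0.5513, -0.0524, 0.138]
eef_rot: [[-0.153, 0.988, 0.003], [0.988, 0.153, -0.001], [-0.001, 0.003, -1.0]]
wrist_force: [-0.7, -0.1, -2.0]
width: 0.0392
grip_force: 31.0
```

```bash
python3 -c "
from h import *
s=arm.state();print(s['eef_pos'],s['width'],s['grip_force'])
p=optics.camera('side');a=p['image'][60:180,180:320,::-1].repeat(4,0).repeat(4,1)
a=np.ascontiguousarray(a)
for q in (proj(p,np.array([s['eef_pos']]))-[180,60])*4: cv2.circle(a,tuple(int(v) for v in q),4,(0,0,255),-1)
cv2.imwrite('pics/d.png',cv2.convertScaleAbs(a,alpha=1.6))
x,y,z=s['eef_pos']
for dz in (-.02,-.013,-.006,0): print(dz,fit([p],'buff_prop',x,y,.15,z+dz))
chain((x,y-.01,.2,90),(.5285,.01,.2,94),(.522,.25,.2,94),(.522,.2692,.12,94))
"
```

```text
[ 0.55125255 -0.05244559  0.13795753] 0.03924475893481485 31.023319959640503
-0.02 ([0.5544, -0.0581, 15.8855], np.float64(0.907))
-0.013 ([0.5524, -0.0503, 11.2259], np.float64(0.906))
-0.006 ([0.5505, -0.0425, 11.624], np.float64(0.897))
0 ([0.5485, -0.0346, 11.8114], np.float64(0.879))
turn 0.196 shift [-0.0131, 0.0005, -0.0825] dist 0.067
turn -0.089 shift [0.0906, -0.0284, 0.0] dist 0.076
turn 0.0 shift [0.2998, 0.0128, 0.0] dist 0.24
turn 0.0 shift [0.0239, 0.0017, 0.1] dist 0.082
```

View pics/d.png

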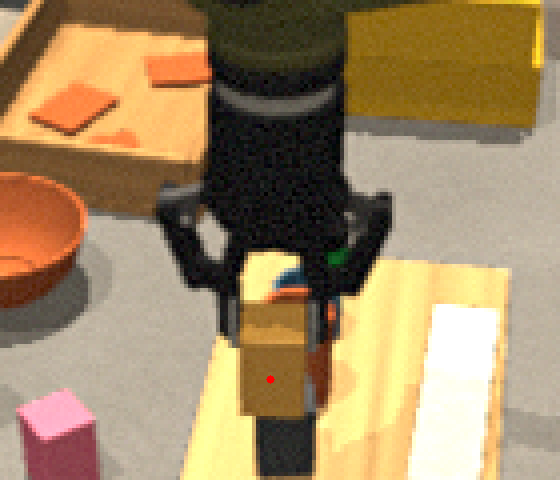

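```bash
python3 -c "
from h import *
chain((.538,.11,.14,94.2),(.522,.2692,.10,94.2))
"
```

```text
turn 0.102 shift [0.2023, 0.0174, -0.0073] dist 0.163
turn 0.0 shift [0.1999, -0.0054, 0.05] dist 0.165
```

play_rows(
  plan=[
    [0,0,0.1,0.202,0.017,-0.007,0.3],
    [0,0,0.1,0.202,0.017,-0.007,0.3],
    [0,0,0.1,0.202,0.017,-0.007,0.3],
    [0,0,0.1,0.202,0.017,-0.007,0.3],
    [0,0,0.1,0.202,0.017,-0.007,0.3],
  ],
)

```text
clock: 5.85
eef_pos: [0.5383, 0.111, 0.1409]
eef_rot: [[-0.079, 0.997, -0.002], [0.997, 0.079, -0.0], [-0.0, -0.002, -1.0]]
wrist_force: [-0.4, -0.8, -1.6]
width: 0.0393
grip_force: 31.0
```

play_rows(
  plan=[
    [0,0,0,0.05,-0.001,0,0.3],
    [0,0,0,0.11,-0.003,0,0.3],
    [0,0,0,0.16,-0.005,0.02,0.3],
    [0,0,0,0.2,-0.005,0.05,0.3],
    [0,0,0,0.2,-0.005,0.05,0.3],
  ],
)

```text
clock: 6.35
eef_pos: [0.5204, 0.2691, 0.0973]
eef_rot: [[-0.077, 0.997, -0.007], [0.997, 0.077, -0.003], [-0.002, -0.007, -1.0]]
wrist_force: [-0.6, -0.6, -2.3]
width: 0.0393
grip_force: 31.0
```

```bash
python3 -c "
from h import *
s=arm.state();print(s['eef_pos'],s['width'],s['joint_velocities'].max())
p=optics.camera('side');x,y,z=s['eef_pos'];print(fit([p],'buff_prop',x,y,.1,z-.014))
chain((.522,.2692,.036,94.2))
"
```

```text
[0.52037607 0.26911805 0.09726991] 0.03931195200710251 0.0367971639152664
([0.5237, 0.2697, 16.85], np.float64(0.869))
turn 0.002 shift [0.0025, -0.0005, 0.0805] dist 0.064
```

play_rows(
  plan=[
    [0,0,0,0.001,0,0.03,0.3],
    [0,0,0,0.001,0,0.06,0.3],
    [0,0,0,0.001,0,0.072,0.3],
    [0,0,0,0.001,0,0.072,0.3],
    [0,0,0,0.001,0,0.072,0.3],
  ],
)

```text
clock: 6.95
eef_pos: [0.5242, 0.2689, 0.0456]
eef_rot: [[-0.074, 0.997, 0.002], [0.997, 0.074, 0.0], [0.0, 0.002, -1.0]]
wrist_force: [-0.0, 1.1, -1.0]
width: 0.0395
grip_force: 31.0
```

```bash
python3 -c "
from h import *
s=arm.state();print(s['eef_pos'],s['width'],s['wrist_force'],s['eef_rot'][2])
chain((.522,.2692,.0345,94.2))
p=optics.camera('side');x,y,z=s['eef_pos'];print(fit([p],'buff_prop',x,y,.1,z-.014))
"
```

```text
[0.52418444 0.26885788 0.04558692] 0.039532040356362166 [-0.01234382  1.05887848 -1.00839591] [ 2.83125651e-04  1.55733152e-03 -9.99998747e-01]
turn 0.001 shift [0.0006, -0.0027, 0.0139] dist 0.011
([0.5263, 0.2684, 9.8898], np.float64(0.905))
```

play_rows(
  plan=[
    [0,0,0,0,-0.003,0.007,0.3],
    [0,0,0,0,-0.003,0.014,0.3],
    [0,0,0,0,-0.003,0.014,0.3],
    [0,0,0,0,-0.003,0.014,0.3],
  ],
)

```text
clock: 7.45
eef_pos: [0.5211, 0.2697, 0.034]
eef_rot: [[-0.075, 0.997, 0.001], [0.997, 0.075, 0.0], [0.0, 0.001, -1.0]]
wrist_force: [-1.3, 0.4, 3.8]
width: 0.0391
grip_force: 31.8
```

```bash
python3 -c "
from h import *
s=arm.state();print(s['eef_pos'],s['width'],s['wrist_force'],s['eef_rot'][2])
"
```

```text
[0.52110968 0.26965219 0.0339811 ] 0.03911184898491984 [-1.3478587   0.35956639  3.7557164 ] [ 3.96616869e-04  1.04813111e-03 -9.99999372e-01]
```

play_rows(
  plan=[
    [0,0,0,0,0,0,-0.2],
    [0,0,0,0,0,0,-1],
    [0,0,0,0,0,0,-1],
    [0,0,0,0,0,-0.02,-1],
    [0,0,0,0,0,-0.07,-1],
  ],
)

```text
clock: 7.95
eef_pos: [0.5175, 0.268, 0.0861]
eef_rot: [[-0.075, 0.997, -0.008], [0.997, 0.075, -0.003], [-0.003, -0.008, -1.0]]
wrist_force: [0.9, 0.4, -0.1]
width: 0.0854
grip_force: 0.0
```

play_rows(
  plan=[
    [0,0,0,0,0,-0.06,-1],
    [0,0,0,0,0,-0.06,-1],
  ],
)

```text
clock: 8.15
eef_pos: [0.5258, 0.2714, 0.1473]
eef_rot: [[-0.075, 0.997, 0.015], [0.997, 0.075, 0.006], [0.005, 0.015, -1.0]]
wrist_force: [1.0, -0.3, 1.8]
width: 0.0856
grip_force: 0.0
```

```bash
python3 -c "
from h import *
s=arm.state();print(s['eef_pos'])
p=optics.camera('side');print(fit([p],'buff_prop',.522,.269,.1,.02))
chain((.54,.065,.14,94.2),(.5575,-.120,.12,107.6),(.5575,-.120,.025,107.6))
"
```

```text
[0.52575918 0.27140383 0.14734952]
([0.5224, 0.2701, 7.2975], np.float64(0.945))
turn 0.002 shift [-0.2571, 0.003, 0.0003] dist 0.206
turn -0.298 shift [-0.2322, 0.0049, 0.025] dist 0.187
turn 0.0 shift [0.0, 0.0, 0.1188] dist 0.095
```

```bash
python3 -c "
from h import *
t=optics.camera('top');s=optics.camera('side')
for n,x,y in (('grey_prop',.5575,-.12),('beaker',.5645,-.19)): print(n,[fit([q],n,x,y,.3,.012) for q in (t,s)])
"
```

```text
Traceback (most recent call last):
  File "h.py", line 34, in fit
    o=minimize(cost,v0,method="Nelder-Mead",options=dict(initial_simplex=v0+np.array([[-.4,-.4,-.5],[.8,0,0],[0,.8,0],[0,0,1.5]]),xatol=.01,fatol=1e-3,maxiter=120))
  File "h.py", line 32, in cost
    return c/len(Rs)
           ~^~~~~~~~
ZeroDivisionError: division by zero
```

play_rows(
  plan=[
    [0,0,0,-0.257,0.003,0,-1],
    [0,0,0,-0.257,0.003,0,-1],
    [0,0,0,-0.257,0.003,0,-1],
    [0,0,0,-0.257,0.003,0,-1],
    [0,0,0,-0.257,0.003,0,-1],
  ],
)

```text
clock: 8.95
eef_pos: [0.5378, 0.0601, 0.1357]
eef_rot: [[-0.069, 0.998, -0.003], [0.998, 0.069, -0.001], [-0.001, -0.003, -1.0]]
wrist_force: [-0.2, 1.4, -0.4]
width: 0.0856
grip_force: 0.0
```

play_rows(
  plan=[
    [0,0,-0.3,-0.233,0.005,0.01,-1],
    [0,0,-0.3,-0.233,0.005,0.02,-1],
    [0,0,-0.3,-0.233,0.005,0.025,-1],
    [0,0,-0.3,-0.233,0.005,0.025,-1],
    [0,0,-0.3,-0.233,0.005,0.025,-1],
  ],
)

```text
clock: 9.45
eef_pos: [0.5555, -0.1243, 0.1149]
eef_rot: [[-0.301, 0.954, -0.003], [0.954, 0.301, 0.0], [0.001, -0.003, -1.0]]
wrist_force: [0.9, -0.3, -0.1]
width: 0.0856
grip_force: 0.0
```

```bash
cat >> h.py <<'E'
def tryfit(pics,name,x,y,yaw,z):
    for p in pics:
        try: print(name,*fit([p],name,x,y,yaw,z))
        except ZeroDivisionError: print(name,"not seen")
E
python3 -c "
from h import *
s=optics.camera('side');cv2.imwrite('pics/e.png',cv2.convertScaleAbs(s['image'][90:210,200:320,::-1].repeat(4,0).repeat(4,1),alpha=1.6))
tryfit([s],'grey_prop',.5575,-.12,.3,.012);chain((.5575,-.121,.025,107.6))
"
```

```text
grey_prop [0.5579, -0.12, 17.222] 0.937
turn 0.003 shift [-0.0009, 0.0023, 0.1134] dist 0.091
```

View pics/e.png

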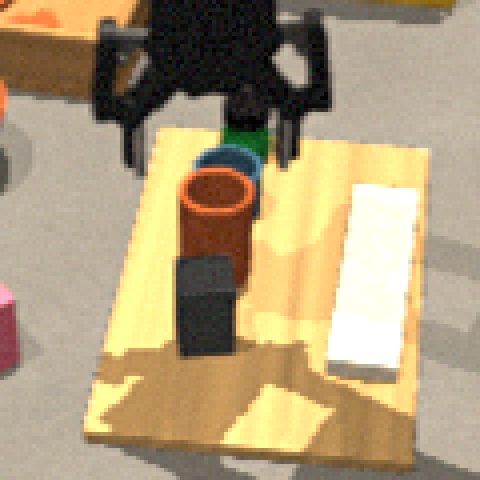

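The grey prop shows at crop (205,305), clear of the beaker. Its fit is (0.558, −0.120), so I'll descend and grip it.

play_rows(
  plan=[
    [0,0,0,0.001,0.003,0.06,-1],
    [0,0,0,0.001,0.003,0.113,-1],
    [0,0,0,0.001,0.003,0.113,-1],
    [0,0,0,0.001,0.003,0.113,-1],
    [0,0,0,0.001,0.003,0.113,0.3],
  ],
)

```text
clock: 10.05
eef_pos: [0.5606, -0.1193, 0.0296]
eef_rot: [[-0.307, 0.952, 0.004], [0.952, 0.307, -0.001], [-0.002, 0.004, -1.0]]
wrist_force: [-0.0, -1.2, 0.3]
width: 0.0731
grip_force: 0.0
```

play_rows(
  plan=[
    [0,0,0,0,0,0,0.3],
    [0,0,0,0,0,0,0.3],
    [0,0,0,0,0,0,0.3],
    [0,0,0,0,0,0,0.3],
    [0,0,0,0,0,0,0.3],
  ],
)

```text
clock: 10.55
eef_pos: [0.5598, -0.1201, 0.0291]
eef_rot: [[-0.306, 0.952, 0.003], [0.952, 0.306, -0.001], [-0.002, 0.002, -1.0]]
wrist_force: [-2.7, 0.8, 6.9]
width: 0.0395
grip_force: 31.4
```

```bash
python3 -c "
from h import *
print(arm.state()['eef_pos'])
x,y,z=arm.state()['eef_pos'];chain((x,y,.13,107.6),(.538,.05,.13,94.2),(.5328,.1204,.10,94.2),(.5328,.1204,.046,94.2))
"
```

```text
[ 0.55979715 -0.12006164  0.02906107]
turn 0.004 shift [-0.0002, 0.0003, -0.1262] dist 0.101
turn 0.298 shift [0.2109, 0.0383, 0.0] dist 0.171
turn 0.0 shift [0.0882, -0.0, 0.0375] dist 0.077
turn 0.0 shift [0.0, 0.0, 0.0675] dist 0.054
```

play_rows(
  plan=[
    [0,0,0,0,0,-0.04,0.3],
    [0,0,0,0,0,-0.09,0.3],
    [0,0,0,0,0,-0.126,0.3],
    [0,0,0,0,0,-0.126,0.3],
  ],
)

```text
clock: 10.95
eef_pos: [0.562, -0.1208, 0.1337]
eef_rot: [[-0.306, 0.952, 0.01], [0.952, 0.306, -0.003], [-0.006, 0.009, -1.0]]
wrist_force: [0.6, -0.6, 0.0]
width: 0.0392
grip_force: 30.9
```

play_rows(
  plan=[
    [0,0,0.3,0.211,0.038,0,0.3],
    [0,0,0.3,0.211,0.038,0,0.3],
    [0,0,0.3,0.211,0.038,0,0.3],
    [0,0,0.3,0.211,0.038,0,0.3],
    [0,0,0.3,0.211,0.038,0,0.3],
  ],
)

```text
clock: 11.45
eef_pos: [0.5341, 0.0531, 0.1258]
eef_rot: [[-0.079, 0.997, -0.003], [0.997, 0.079, 0.001], [0.001, -0.003, -1.0]]
wrist_force: [-0.2, -0.1, -1.4]
width: 0.0396
grip_force: 30.9
```

play_rows(
  plan=[
    [0,0,0,0.045,0,0,0.3],
    [0,0,0,0.088,0,0.03,0.3],
    [0,0,0,0.088,0,0.08,0.3],
    [0,0,0,0.088,0,0.1,0.3],
    [0,0,0,0.088,0,0.1,0.3],
  ],
)

```text
clock: 11.95
eef_pos: [0.5273, 0.1193, 0.0434]
eef_rot: [[-0.074, 0.997, -0.008], [0.997, 0.074, -0.001], [-0.001, -0.008, -1.0]]
wrist_force: [-0.1, -0.3, -1.0]
width: 0.0391
grip_force: 30.8
```

```bash
python3 -c "
from h import *
p=optics.camera('side')
s=arm.state();print(s['eef_pos'],s['width'],s['wrist_force'],s['joint_velocities'].round(2))
chain((.5328,.1204,.0371,94.2))
x,y,z=s['eef_pos'];tryfit([p],'grey_prop',x,y,.1,z-.017)
"
```

```text
[0.52934927 0.11946874 0.04592138] 0.039477015884991015 [ 0.81014399  0.16332434 -1.16258471] [-0.   -0.04 -0.05  0.   -0.    0.  ]
turn 0.001 shift [0.0008, 0.0044, 0.011] dist 0.01
grey_prop [0.5277, 0.1231, 10.453] 0.91
```

play_rows(
  plan=[
    [0,0,0,-0.001,0.005,0,0.3],
    [0,0,0,-0.001,0.005,0.006,0.3],
    [0,0,0,-0.001,0.005,0.011,0.3],
    [0,0,0,-0.001,0.005,0.011,0.3],
    [0,0,0,-0.001,0.005,0.011,0.3],
  ],
)

```text
clock: 12.55
eef_pos: [0.5345, 0.12, 0.0387]
eef_rot: [[-0.075, 0.997, -0.0], [0.997, 0.075, -0.0], [-0.0, -0.0, -1.0]]
wrist_force: [0.2, -0.4, -1.6]
width: 0.0392
grip_force: 30.9
```

```bash
python3 -c "
from h import *
p=optics.camera('side')
s=arm.state();print(s['eef_pos'],s['width'],s['wrist_force'])
x,y,z=s['eef_pos'];tryfit([p],'grey_prop',x,y,.1,z-.017)
"
```

```text
[0.53457168 0.12009189 0.03884785] 0.039187622470030284 [-0.54593265 -0.15167399 -1.11918325]
grey_prop [0.5349, 0.1224, 8.8717] 0.909
```

play_rows(
  plan=[
    [0,0,0,-0.0025,-0.002,0,0.3],
    [0,0,0,-0.0025,-0.002,0.003,0.3],
    [0,0,0,-0.0025,-0.002,0.003,0.3],
    [0,0,0,-0.0025,-0.002,0.003,0.3],
  ],
)

```text
clock: 13.05
eef_pos: [0.5335, 0.1179, 0.0371]
eef_rot: [[-0.075, 0.997, 0.0], [0.997, 0.075, -0.0], [-0.0, 0.0, -1.0]]
wrist_force: [-2.8, -0.1, 4.9]
width: 0.0388
grip_force: 31.5
```

play_rows(
  plan=[
    [0,0,0,0,0,0,-0.2],
    [0,0,0,0,0,0,-1],
    [0,0,0,0,0,0,-1],
    [0,0,0,0,0,-0.02,-1],
    [0,0,0,0,0,-0.07,-1],
  ],
)

```text
clock: 13.55
eef_pos: [0.5298, 0.1175, 0.0895]
eef_rot: [[-0.075, 0.997, -0.009], [0.997, 0.075, -0.001], [-0.0, -0.009, -1.0]]
wrist_force: [0.8, 0.9, -0.0]
width: 0.0854
grip_force: 0.0
```

play_rows(
  plan=[
    [0,0,0,0,0,-0.06,-1],
    [0,0,0,0,0,-0.06,-1],
    [0,0,0,0,0,-0.06,-1],
  ],
)

```text
clock: 13.85
eef_pos: [0.5348, 0.1182, 0.1436]
eef_rot: [[-0.075, 0.997, 0.005], [0.997, 0.075, 0.001], [0.0, 0.005, -1.0]]
wrist_force: [-0.5, -0.0, -0.6]
width: 0.0855
grip_force: 0.0
```

```bash
python3 -c "
from h import *
p=optics.camera('side');t=optics.camera('top')
print(arm.state()['eef_pos'])
tryfit([p,t],'grey_prop',.533,.12,.1,.02);tryfit([p,t],'buff_prop',.522,.269,.1,.02)
tryfit([p,t],'blue_pot',.571,-.263,0,.012)
chain((.55,-.07,.14,94.2),(.571,-.2645,.14,94.2),(.571,-.2645,.02,94.2))
"
```

```text
[0.53254521 0.11789708 0.13992663]
grey_prop [0.5323, 0.119, 4.2707] 0.942
grey_prop not seen
buff_prop [0.5227, 0.2687, 6.8932] 0.955
buff_prop [0.518, 0.265, 2.8648] 0.0
blue_pot [0.5541, -0.2978, 1.8781] 0.191
blue_pot not seen
turn 0.002 shift [-0.2358, 0.0041, -0.0009] dist 0.189
turn 0.0 shift [-0.2444, 0.0084, 0.0] dist 0.196
turn 0.0 shift [0.0, 0.0, 0.15] dist 0.12
```

play_rows(
  plan=[
    [0,0,0,-0.236,0.004,0,-1],
    [0,0,0,-0.236,0.004,0,-1],
    [0,0,0,-0.236,0.004,0,-1],
    [0,0,0,-0.236,0.004,0,-1],
    [0,0,0,-0.236,0.004,0,-1],
  ],
)

```text
clock: 14.75
eef_pos: [0.5506, -0.0741, 0.1402]
eef_rot: [[-0.07, 0.998, -0.0], [0.998, 0.07, -0.001], [-0.001, -0.0, -1.0]]
wrist_force: [-0.1, 0.2, -0.0]
width: 0.0853
grip_force: 0.0
```

play_rows(
  plan=[
    [0,0,0,-0.244,0.008,0,-1],
    [0,0,0,-0.244,0.008,0,-1],
    [0,0,0,-0.244,0.008,0,-1],
    [0,0,0,-0.244,0.008,0,-1],
    [0,0,0,-0.244,0.008,0,-1],
  ],
)

```text
clock: 15.25
eef_pos: [0.5717, -0.2683, 0.14]
eef_rot: [[-0.071, 0.998, -0.0], [0.998, 0.071, -0.001], [-0.001, -0.0, -1.0]]
wrist_force: [0.1, 0.1, 0.3]
width: 0.0855
grip_force: 0.0
```

```bash
python3 -c "
from h import *
p=optics.camera('side');t=optics.camera('top')
print(arm.state()['eef_pos'])
tryfit([p,t],'blue_pot',.571,-.263,0,.012);tryfit([p,t],'beaker',.5645,-.19,0,.012)
chain((.571,-.2645,.022,94.2))
"
```

```text
[ 0.5713688  -0.26427645  0.13965386]
blue_pot [0.576, -0.2914, 3.9567] 0.326
blue_pot [0.569, -0.2641, 0.2074] 0.633
beaker [0.5669, -0.196, 7.7784] 0.914
beaker not seen
turn 0.005 shift [-0.0024, -0.0009, 0.1478] dist 0.118
```

play_rows(
  plan=[
    [0,0,0,-0.002,0,0.05,-1],
    [0,0,0,-0.002,0,0.1,-1],
    [0,0,0,-0.002,0,0.13,-1],
    [0,0,0,-0.002,0,0.147,-1],
    [0,0,0,-0.002,0,0.147,-1],
  ],
)

```text
clock: 16.05
eef_pos: [0.5703, -0.264, 0.0206]
eef_rot: [[-0.076, 0.997, -0.004], [0.997, 0.076, 0.002], [0.002, -0.003, -1.0]]
wrist_force: [-0.1, -0.2, 0.0]
width: 0.0855
grip_force: 0.0
```

play_rows(
  plan=[
    [0,0,0,0,0,0,0],
    [0,0,0,0,0,0,0],
    [0,0,0,0,0,0,0],
    [0,0,0,0,0,0,0],
    [0,0,0,0,0,0,0],
  ],
  force=25,
)

```text
clock: 16.55
eef_pos: [0.572, -0.2661, 0.0236]
eef_rot: [[-0.075, 0.997, 0.001], [0.997, 0.075, -0.001], [-0.001, 0.001, -1.0]]
wrist_force: [-1.1, 0.3, 0.3]
width: 0.0427
grip_force: 0.0
```

```bash
python3 -c "
from h import *
s=arm.state();print(s['eef_pos'],s['width'],s['grip_force'],s['wrist_force'])
x,y,z=s['eef_pos'];chain((x,y,.14,94.2),(.55,-.04,.14,94.2),(.5275,.1946,.14,94.2),(.5275,.1946,z+.02,94.2))
"
```

```text
[ 0.5720384  -0.26609341  0.02358039] 0.04269807492057601 0.0 [-1.0708278   0.33706695  0.28494048]
turn 0.002 shift [-0.0001, 0.0001, -0.1455] dist 0.116
turn 0.0 shift [0.2839, -0.0068, 0.0] dist 0.227
turn 0.0 shift [0.2945, -0.0066, 0.0] dist 0.236
turn 0.0 shift [0.0, 0.0, 0.1205] dist 0.096
```

```bash
python3 -c "
from h import *
p=optics.camera('side');t=optics.camera('top')
a=p['image'][80:200,190:310,::-1].repeat(4,0).repeat(4,1);b=t['image'][110:230,320:440,::-1].repeat(4,0).repeat(4,1)
a=np.ascontiguousarray(np.vstack([a,b])[:, :]);a=np.hstack([a[:480],a[480:]])[:, :800] if 0 else np.hstack([a[:480,80:480],a[480:,80:480]])
cv2.imwrite('pics/f.png',cv2.convertScaleAbs(a,alpha=1.8))
"
```

```text
(no output)
```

View pics/f.png

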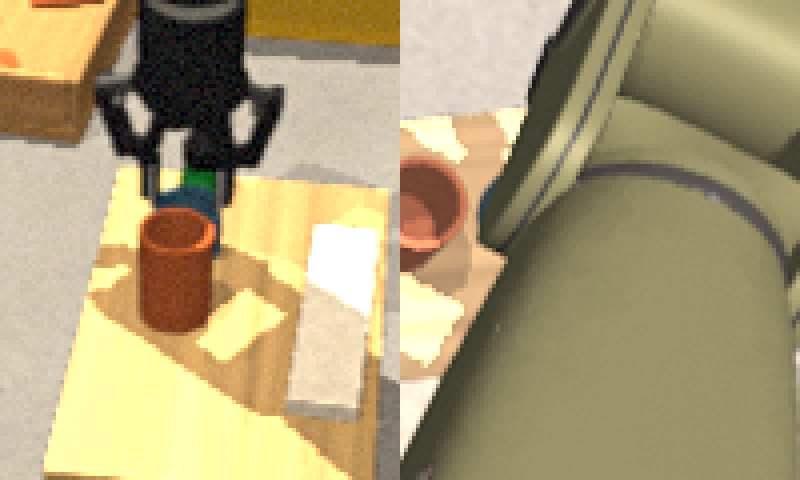

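```bash
python3 -c "
from h import *
p=optics.camera('side');c=np.array([215,100]);k=8
a=np.ascontiguousarray(cv2.convertScaleAbs(cv2.resize(p['image'][100:160,215:280,::-1],None,fx=k,fy=k,interpolation=cv2.INTER_NEAREST),alpha=2.2))
s=arm.state();T=s['eef_pos'];Y=s['eef_rot'][:,1];X=s['eef_rot'][:,0]
f=lambda P:(proj(p,np.array(P))-c+.5)*k
for h,col in((0,(0,0,255)),(.0187,(0,255,255)),(.04,(0,255,0))):
  for sg in(-1,1):
    for w in (-.011,.011):
      q=f([T+sg*.0215*Y+w*X+[0,0,h]])[0]; cv2.circle(a,tuple(q.astype(int)),4,col,-1)
for z in(.012,.052):
  t=np.linspace(0,6.28,40);q=f([[.571+.027*np.cos(v),-.2645+.027*np.sin(v),z] for v in t]);cv2.polylines(a,[q.astype(np.int32)],True,(255,0,255),1)
cv2.imwrite('pics/g.png',a)
"
```

```text
(no output)
```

View pics/g.png

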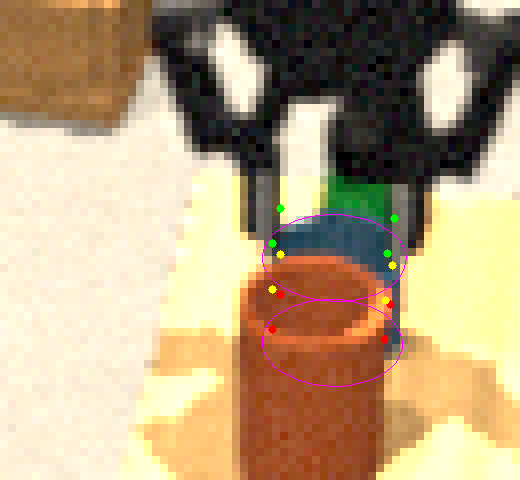

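The jaws closed to 43 mm with no grip force. In the crop, the fingertips at (265,235) and (415,250) end about 35 mm above the reported TCP, which is above the pot's rim. I'll open, go lower and keep a little away from the beaker.

play_rows(
  plan=[
    [0,0,0,-0.005,0,0,-1],
    [0,0,0,-0.005,0,0,-1],
    [0,0,0,-0.005,0,0,-1],
    [0,0,0,-0.005,0,0.01,-1],
    [0,0,0,-0.005,0,0.019,-1],
  ],
)

```text
clock: 17.2
eef_pos: [0.5719, -0.2698, 0.007]
eef_rot: [[-0.075, 0.997, -0.0], [0.997, 0.075, -0.0], [-0.0, -0.0, -1.0]]
wrist_force: [-0.6, 0.5, 0.7]
width: 0.0853
grip_force: 0.0
```

play_rows(
  plan=[
    [0,0,0,0,0,0,0],
    [0,0,0,0,0,0,0],
    [0,0,0,0,0,0,0],
    [0,0,0,0,0,0,0],
  ],
  force=25,
)

```text
clock: 17.6
eef_pos: [0.5721, -0.2699, 0.0078]
eef_rot: [[-0.075, 0.997, 0.0], [0.997, 0.075, -0.0], [-0.0, 0.0, -1.0]]
wrist_force: [0.4, -0.4, -2.2]
width: 0.0535
grip_force: 26.4
```

play_rows(
  plan=[
    [0,0,0,0,0,-0.02,0],
    [0,0,0,0,0,-0.06,0],
    [0,0,0,0,0,-0.11,0],
    [0,0,0,0,0,-0.16,0],
    [0,0,0,0,0,-0.16,0],
  ],
)

```text
clock: 18.1
eef_pos: [0.5764, -0.2723, 0.1455]
eef_rot: [[-0.075, 0.997, 0.013], [0.997, 0.075, -0.008], [-0.009, 0.013, -1.0]]
wrist_force: [-0.1, -0.3, 0.6]
width: 0.0534
grip_force: 26.7
```

```bash
python3 -c "
from h import *
s=arm.state();print(s['eef_pos'],s['width'],s['grip_force'],s['wrist_force'])
x,y,z=s['eef_pos'];chain((.55,-.04,.14,94.2),(.5275,.1906,.14,94.2),(.5275,.1906,.0258,94.2))
p=optics.camera('side')
for d in(.0042,):tryfit([p],'blue_pot',x,y,0,z+d)
"
```

```text
[ 0.576351   -0.27225362  0.14552204] 0.0534067723651767 26.72039207071066 [-0.09547395 -0.29749889  0.57309585]
turn 0.002 shift [0.292, -0.0111, 0.0043] dist 0.234
turn 0.0 shift [0.2895, -0.0069, 0.0] dist 0.232
turn 0.0 shift [0.0, 0.0, 0.1428] dist 0.114
blue_pot [0.5785, -0.2738, 8.2335] 0.891
```

play_rows(
  plan=[
    [0,0,0,0.292,-0.011,0.004,0],
    [0,0,0,0.292,-0.011,0.004,0],
    [0,0,0,0.292,-0.011,0.004,0],
    [0,0,0,0.292,-0.011,0.004,0],
    [0,0,0,0.292,-0.011,0.004,0],
  ],
)

```text
clock: 18.7
eef_pos: [0.5433, -0.0345, 0.1301]
eef_rot: [[-0.076, 0.997, -0.004], [0.997, 0.076, 0.001], [0.002, -0.004, -1.0]]
wrist_force: [0.9, -0.1, -2.0]
width: 0.0536
grip_force: 26.7
```

play_rows(
  plan=[
    [0,0,0,0.292,-0.007,0,0],
    [0,0,0,0.292,-0.007,0,0],
    [0,0,0,0.292,-0.007,0,0],
    [0,0,0,0.292,-0.007,0,0],
    [0,0,0,0.292,-0.007,0,0],
  ],
)

```text
clock: 19.2
eef_pos: [0.5203, 0.1975, 0.1304]
eef_rot: [[-0.077, 0.997, -0.004], [0.997, 0.077, -0.0], [-0.0, -0.004, -1.0]]
wrist_force: [0.6, -0.0, -0.4]
width: 0.0534
grip_force: 26.7
```

```bash
python3 -c "
from h import *
p=optics.camera('side');s=arm.state();print(s['eef_pos'],s['width'],s['joint_velocities'].round(2))
chain((.5275,.193,.06,94.2),(.5275,.193,.0158,94.2))
x,y,z=s['eef_pos'];tryfit([p],'blue_pot',x,y,0,z+.004)
"
```

```text
[0.51983345 0.20095536 0.13048849] 0.0537939644187564 [-0.08 -0.01  0.01 -0.05  0.01 -0.11]
turn 0.008 shift [-0.0109, 0.0091, 0.088] dist 0.071
turn 0.0 shift [0.0, 0.0, 0.0552] dist 0.044
blue_pot [0.5217, 0.1995, 2.157] 0.945
```

play_rows(
  plan=[
    [0,0,0,-0.009,0.009,0.04,0],
    [0,0,0,-0.009,0.009,0.088,0],
    [0,0,0,-0.009,0.009,0.122,0],
    [0,0,0,-0.009,0.009,0.122,0],
    [0,0,0,-0.009,0.009,0.122,0],
  ],
)

```text
clock: 19.8
eef_pos: [0.5294, 0.1875, 0.0339]
eef_rot: [[-0.074, 0.997, -0.003], [0.997, 0.074, -0.001], [-0.001, -0.003, -1.0]]
wrist_force: [0.1, 0.5, -0.1]
width: 0.0536
grip_force: 27.0
```

```bash
python3 -c "
from h import *
optics.camera('side');p=optics.camera('side');s=arm.state();print(s['eef_pos'],s['width'],s['joint_velocities'].round(2))
chain((.5275,.193,.0158,94.2))
x,y,z=s['eef_pos'];tryfit([p],'blue_pot',x,y,0,z+.004)
"
```

```text
[0.53161082 0.18830454 0.03656138] 0.05340351958281017 [ 0.   -0.01 -0.01 -0.   -0.   -0.  ]
turn 0.002 shift [0.0062, -0.0048, 0.0259] dist 0.022
blue_pot [0.5313, 0.1874, 3.5265] 0.839
```

play_rows(
  plan=[
    [0,0,0,0.008,-0.004,0.008,0],
    [0,0,0,0.008,-0.004,0.018,0],
    [0,0,0,0.008,-0.004,0.024,0],
    [0,0,0,0.008,-0.004,0.026,0],
    [0,0,0,0.008,-0.004,0.026,0],
  ],
)

```text
clock: 20.45
eef_pos: [0.5262, 0.1947, 0.0154]
eef_rot: [[-0.075, 0.997, -0.002], [0.997, 0.075, -0.0], [-0.0, -0.002, -1.0]]
wrist_force: [-6.0, -1.2, 11.0]
width: 0.0536
grip_force: 27.9
```

```bash
python3 -c "
from h import *
optics.camera('side');p=optics.camera('side');s=arm.state();print(s['eef_pos'],s['wrist_force'])
tryfit([p],'blue_pot',.5275,.193,0,.02)
"
```

```text
[0.5262242  0.19469934 0.01539389] [-6.9086607  -1.0639886  10.89832165]
blue_pot [0.528, 0.195, 1.4746] 0.798
```

play_rows(
  plan=[
    [0,0,0,0,0,-0.001,-0.3],
    [0,0,0,0,0,-0.001,-1],
    [0,0,0,0,0,-0.001,-1],
    [0,0,0,0,0,-0.03,-1],
    [0,0,0,0,0,-0.08,-1],
  ],
)

```text
clock: 21.1
eef_pos: [0.5235, 0.1936, 0.0747]
eef_rot: [[-0.075, 0.997, -0.008], [0.997, 0.075, -0.002], [-0.002, -0.008, -1.0]]
wrist_force: [1.1, 0.0, -0.3]
width: 0.0853
grip_force: 0.0
```

play_rows(
  plan=[
    [0,0,0,0,0,-0.06,-1],
    [0,0,0,0,0,-0.07,-1],
    [0,0,0,0,0,-0.07,-1],
  ],
)

```text
clock: 21.4
eef_pos: [0.5284, 0.1949, 0.1367]
eef_rot: [[-0.075, 0.997, 0.005], [0.997, 0.075, 0.001], [0.001, 0.005, -1.0]]
wrist_force: [0.7, 0.7, -0.1]
width: 0.0856
grip_force: 0.0
```

```bash
python3 -c "
from h import *
optics.camera('side');p=optics.camera('side');s=arm.state();print(s['eef_pos'],s['wrist_force'])
tryfit([p],'blue_pot',.5275,.193,0,.02);tryfit([p],'buff_prop',.522,.269,.1,.02);tryfit([p],'grey_prop',.533,.12,.1,.02);tryfit([p],'strip',.448,-.202,.04,.012)
chain((.49,.0,.14,93),(.4485,-.201,.12,92.4),(.4485,-.201,.05,92.4))
"
```

```text
[0.52579586 0.19423139 0.13254049] [ 0.14099835 -0.77893928 -0.79000092]
blue_pot [0.5276, 0.1973, -2.3335] 0.839
buff_prop [0.5224, 0.27, 5.8774] 0.944
grey_prop not seen
strip [0.4486, -0.2066, 1.809] 0.946
turn 0.029 shift [-0.2387, -0.0623, -0.01] dist 0.198
turn 0.013 shift [-0.2482, -0.065, 0.025] dist 0.206
turn 0.0 shift [0.0, 0.0, 0.0875] dist 0.07
```

play_rows(
  plan=[
    [0,0,0.029,-0.239,-0.062,-0.01,-1],
    [0,0,0.029,-0.239,-0.062,-0.01,-1],
    [0,0,0.029,-0.239,-0.062,-0.01,-1],
    [0,0,0.029,-0.239,-0.062,-0.01,-1],
    [0,0,0.029,-0.239,-0.062,-0.01,-1],
  ],
)

```text
clock: 22.2
eef_pos: [0.4903, -0.0042, 0.1412]
eef_rot: [[-0.046, 0.999, -0.002], [0.999, 0.046, -0.001], [-0.001, -0.002, -1.0]]
wrist_force: [-0.1, 1.0, -0.1]
width: 0.0856
grip_force: 0.0
```

play_rows(
  plan=[
    [0,0,0.013,-0.248,-0.065,0.01,-1],
    [0,0,0.013,-0.248,-0.065,0.025,-1],
    [0,0,0.013,-0.248,-0.065,0.025,-1],
    [0,0,0.013,-0.248,-0.065,0.025,-1],
    [0,0,0.013,-0.248,-0.065,0.025,-1],
  ],
)

```text
clock: 22.7
eef_pos: [0.4482, -0.204, 0.1204]
eef_rot: [[-0.037, 0.999, -0.003], [0.999, 0.037, 0.0], [0.0, -0.003, -1.0]]
wrist_force: [0.2, 0.7, 0.5]
width: 0.0855
grip_force: 0.0
```

play_rows(
  plan=[
    [0,0,0,0,0,0.04,-1],
    [0,0,0,0,0,0.1,-1],
    [0,0,0,0,0,0.12,-1],
    [0,0,0,0,0,0.12,-1],
    [0,0,0,0,0,0.12,-1],
  ],
)

```text
clock: 23.2
eef_pos: [0.4503, -0.2001, 0.026]
eef_rot: [[-0.043, 0.999, -0.0], [0.999, 0.043, 0.001], [0.001, -0.0, -1.0]]
wrist_force: [1.3, -0.3, 0.8]
width: 0.0855
grip_force: 0.0
```

```bash
python3 -c "
from h import *
p=optics.camera('side')
tryfit([p],'grey_prop',.533,.12,.1,.02);tryfit([p],'blue_pot',.528,.195,.1,.02)
optics.camera('side');p=optics.camera('side')
s=arm.state();print(s['eef_pos'],s['wrist_force'])
chain((.4485,-.202,.0,92.4),(.4485,-.202,-.018,92.4))
c=np.array([190,80]);k=5
a=np.ascontiguousarray(cv2.convertScaleAbs(cv2.resize(p['image'][80:200,190:330,::-1],None,fx=k,fy=k,interpolation=cv2.INTER_NEAREST),alpha=1.8))
T=s['eef_pos'];Y=s['eef_rot'][:,1];X=s['eef_rot'][:,0]
for h,col in((0,(0,0,255)),(.0187,(0,255,255)),(.04,(0,255,0))):
  for sg in(-1,1):
    for w in (-.011,.011):
      q=(proj(p,np.array([T+sg*.0425*Y+w*X+[0,0,h]]))[0]-c+.5)*k; cv2.circle(a,tuple(q.astype(int)),3,col,-1)
cv2.imwrite('pics/i.png',a)
"
```

```text
grey_prop [0.5323, 0.1188, 4.2054] 0.95
blue_pot [0.5289, 0.196, 10.9337] 0.87
[ 0.45118313 -0.20119425  0.02768388] [0.64010134 0.56166065 0.57187942]
turn 0.001 shift [-0.0008, -0.0035, 0.0346] dist 0.028
turn 0.0 shift [0.0, 0.0, 0.0225] dist 0.018
```

View pics/i.png

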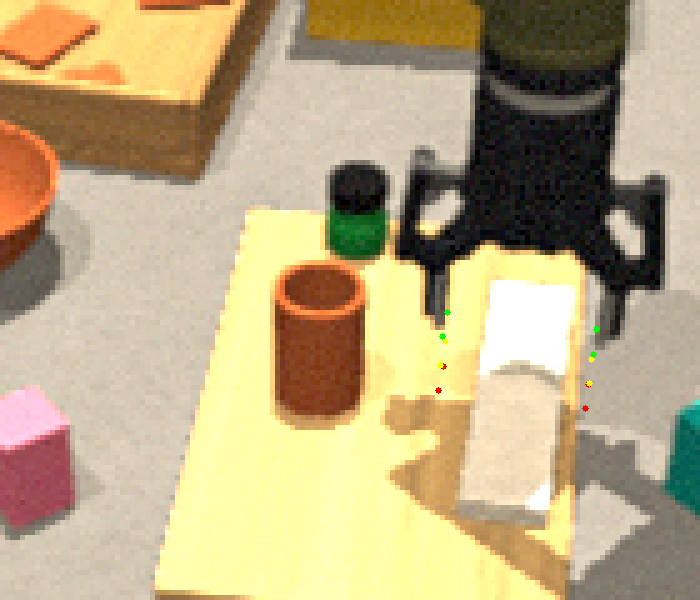

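play_rows(
  plan=[
    [0,0,0,-0.001,-0.003,0.02,-1],
    [0,0,0,-0.001,-0.003,0.04,-1],
    [0,0,0,-0.001,-0.003,0.052,-1],
    [0,0,0,-0.001,-0.003,0.052,-1],
  ],
)

```text
clock: 23.85
eef_pos: [0.4468, -0.2011, -0.0165]
eef_rot: [[-0.042, 0.999, -0.002], [0.999, 0.042, 0.001], [0.001, -0.002, -1.0]]
wrist_force: [1.0, -0.0, -0.4]
width: 0.0851
grip_force: 0.0
```

play_rows(
  plan=[
    [0,0,0,0,0,0,0.1],
    [0,0,0,0,0,0,0.1],
    [0,0,0,0,0,0,0.1],
    [0,0,0,0,0,0,0.1],
    [0,0,0,0,0,0,0.1],
  ],
  force=40,
)

```text
clock: 24.35
eef_pos: [0.4484, -0.2022, -0.0144]
eef_rot: [[-0.042, 0.999, 0.002], [0.999, 0.042, -0.001], [-0.001, 0.001, -1.0]]
wrist_force: [-1.1, 0.8, 5.6]
width: 0.049
grip_force: 43.7
```

play_rows(
  plan=[
    [0,0,0,0,0,-0.02,0.1],
    [0,0,0,0,0,-0.06,0.1],
    [0,0,0,0,0,-0.11,0.1],
    [0,0,0,0,0,-0.16,0.1],
    [0,0,0,0,0,-0.16,0.1],
  ],
)

```text
clock: 24.85
eef_pos: [0.4511, -0.2036, 0.1184]
eef_rot: [[-0.042, 0.999, 0.01], [0.999, 0.042, -0.006], [-0.006, 0.01, -1.0]]
wrist_force: [0.4, -1.1, -2.1]
width: 0.0488
grip_force: 43.1
```

```bash
python3 -c "
from h import *
optics.camera('side');p=optics.camera('side');s=arm.state();print(s['eef_pos'],s['width'],s['wrist_force'],s['torque'])
x,y,z=s['eef_pos'];tryfit([p],'strip',x,y,.04,z+.0264)
chain((.488,-.004,.115,93.3),(.5275,.1946,.115,94.2))
"
```

```text
[ 0.44744093 -0.20154154  0.11226655] 0.04878575476631026 [-0.96461514  0.37057841 -4.55073278] [-0.02174169 -0.05393322  0.0274316 ]
strip [0.4503, -0.2057, 2.6635] 0.901
turn -0.02 shift [0.2437, 0.0624, -0.0054] dist 0.201
turn -0.02 shift [0.245, 0.0636, 0.0] dist 0.202
```

play_rows(
  plan=[
    [0,0,-0.02,0.244,0.062,-0.005,0.1],
    [0,0,-0.02,0.244,0.062,-0.005,0.1],
    [0,0,-0.02,0.244,0.062,-0.005,0.1],
    [0,0,-0.02,0.244,0.062,-0.005,0.1],
    [0,0,-0.02,0.244,0.062,-0.005,0.1],
  ],
)

```text
clock: 25.5
eef_pos: [0.4872, 0.0008, 0.1131]
eef_rot: [[-0.064, 0.998, -0.005], [0.998, 0.064, 0.003], [0.003, -0.005, -1.0]]
wrist_force: [0.1, -1.0, -4.6]
width: 0.0491
grip_force: 43.1
```

play_rows(
  plan=[
    [0,0,-0.02,0.246,0.064,0,0.1],
    [0,0,-0.02,0.246,0.064,0,0.1],
    [0,0,-0.02,0.246,0.064,0,0.1],
    [0,0,-0.02,0.246,0.064,0,0.1],
    [0,0,-0.02,0.246,0.064,0,0.1],
  ],
)

```text
clock: 26.0
eef_pos: [0.5273, 0.1989, 0.1132]
eef_rot: [[-0.078, 0.997, -0.005], [0.997, 0.078, 0.001], [0.001, -0.004, -1.0]]
wrist_force: [0.6, -0.4, -4.2]
width: 0.0487
grip_force: 43.2
```

play_rows(
  plan=[
    [0,0,0,0,0,0,0.1],
    [0,0,0,0,0,0,0.1],
    [0,0,0,0,0,0,0.1],
  ],
)

```text
clock: 26.3
eef_pos: [0.5279, 0.1934, 0.1151]
eef_rot: [[-0.072, 0.997, -0.002], [0.997, 0.072, -0.001], [-0.001, -0.002, -1.0]]
wrist_force: [-0.8, -0.4, -4.5]
width: 0.0491
grip_force: 43.2
```

```bash
python3 -c "
from h import *
p=optics.camera('side');t=optics.camera('top');s=arm.state();print(s['eef_pos'],s['width'])
x,y,z=s['eef_pos'];tryfit([p,t],'strip',x,y,.07,z+.0264)
chain((.5275,.1966,.068,94.2),(.5275,.1966,.0536,94.2))
"
```

```text
[0.52840814 0.1935665  0.11596326] 0.04885143069131313
strip [0.5294, 0.1939, 5.0697] 0.706
strip [0.5274, 0.1945, 4.3593] 0.482
turn -0.002 shift [0.0035, -0.0013, 0.0606] dist 0.049
turn 0.0 shift [0.0, 0.0, 0.018] dist 0.014
```

play_rows(
  plan=[
    [0,0,0,0.001,-0.001,0.02,0.1],
    [0,0,0,0.001,-0.001,0.04,0.1],
    [0,0,0,0.001,-0.001,0.06,0.1],
    [0,0,0,0.001,-0.001,0.065,0.1],
    [0,0,0,0.001,-0.001,0.065,0.1],
  ],
)

```text
clock: 27.0
eef_pos: [0.5264, 0.1953, 0.0623]
eef_rot: [[-0.074, 0.997, -0.004], [0.997, 0.074, -0.001], [-0.001, -0.004, -1.0]]
wrist_force: [-0.2, -0.3, -2.5]
width: 0.0485
grip_force: 43.2
```

```bash
python3 -c "
from h import *
optics.camera('side');p=optics.camera('side');t=optics.camera('top');s=arm.state();print(s['eef_pos'],s['width'])
x,y,z=s['eef_pos'];tryfit([p,t],'strip',x,y,.07,z+.0264)
chain((.5275,.1946,.0536,94.2))
cv2.imwrite('pics/j.png',cv2.resize(cv2.convertScaleAbs(p['image'][200:350,140:320,::-1],alpha=1.3),None,fx=4,fy=4))
"
```

```text
[0.52843571 0.19585558 0.06504864] 0.049027323670468775
strip [0.5293, 0.1948, 5.0458] 0.687
strip [0.5274, 0.1972, 3.8571] 0.415
turn 0.0 shift [-0.0015, -0.0015, 0.0148] dist 0.012
```

View pics/j.png

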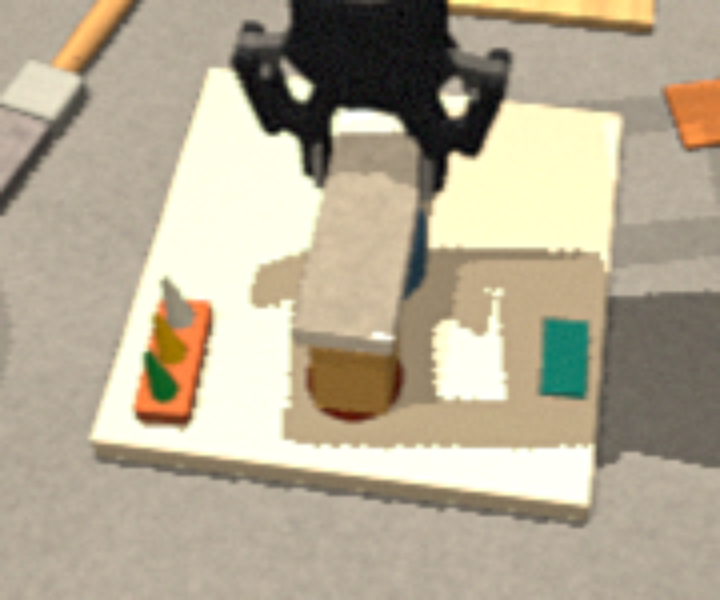

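The strip, seen from (375,130) to (345,340) in the crop, hangs level and in line over the props. I'll lower it.

play_rows(
  plan=[
    [0,0,0,-0.001,-0.001,0.006,0.1],
    [0,0,0,-0.001,-0.001,0.011,0.1],
    [0,0,0,-0.001,-0.001,0.0145,0.1],
    [0,0,0,-0.001,-0.001,0.0145,0.1],
    [0,0,0,-0.001,-0.001,0.0145,0.1],
  ],
)

```text
clock: 27.75
eef_pos: [0.5272, 0.1948, 0.0537]
eef_rot: [[-0.073, 0.997, -0.0], [0.997, 0.073, -0.0], [-0.0, -0.0, -1.0]]
wrist_force: [-2.9, -1.7, 4.4]
width: 0.0485
grip_force: 44.1
```

```bash
python3 -c "
from h import *
p=optics.camera('side');s=arm.state();print(s['eef_pos'],s['wrist_force'])
tryfit([p],'strip',.5275,.1946,.07,.08)"
```

```text
[0.52716119 0.19478088 0.05365111] [-4.04232495 -1.73756148  5.55896135]
strip [0.5293, 0.1954, 5.8822] 0.703
```

Contact made. I'll release, rise and head back for the beaker.

play_rows(
  plan=[
    [0,0,0,0,0,0,-0.3],
    [0,0,0,0,0,0,-1],
    [0,0,0,0,0,0,-1],
    [0,0,0,0,0,0,-1],
    [0,0,0,0,0,-0.04,-1],
  ],
)

```text
clock: 28.35
eef_pos: [0.5233, 0.1938, 0.08]
eef_rot: [[-0.073, 0.997, -0.01], [0.997, 0.073, -0.003], [-0.002, -0.01, -1.0]]
wrist_force: [-0.1, 0.0, -0.6]
width: 0.0854
grip_force: 0.0
```

play_rows(
  plan=[
    [0,0,0,0,0,-0.06,-1],
    [0,0,0,0,0,-0.1,-1],
    [0,0,0,0,0,-0.1,-1],
    [0,0,0,0,0,-0.1,-1],
  ],
)

```text
clock: 28.75
eef_pos: [0.5277, 0.1949, 0.1658]
eef_rot: [[-0.073, 0.997, 0.002], [0.997, 0.073, 0.001], [0.0, 0.002, -1.0]]
wrist_force: [-0.4, -0.2, -1.5]
width: 0.0853
grip_force: 0.0
```

```bash
python3 -c "
from h import *
p=optics.camera('side');s=arm.state();print(s['eef_pos'],s['wrist_force'])
tryfit([p],'strip',.5275,.1946,.07,.08);tryfit([p],'beaker',.5645,-.19,.07,.012)
chain((.545,.0,.165,94.2),(.5655,-.192,.12,94.2),(.5655,-.192,.022,94.2))"
```

```text
[0.526659   0.1947016  0.16409457] [-0.49863253  0.5485859  -0.73215179]
strip [0.5282, 0.1958, 4.0685] 0.948
beaker [0.5549, -0.1969, -7.8763] 0.463
turn 0.0 shift [-0.2442, 0.0059, -0.0027] dist 0.195
turn 0.0 shift [-0.2412, 0.008, 0.0563] dist 0.198
turn 0.0 shift [0.0, 0.0, 0.1225] dist 0.098
```

play_rows(
  plan=[
    [0,0,0,-0.244,0.006,-0.003,-1],
    [0,0,0,-0.244,0.006,-0.003,-1],
    [0,0,0,-0.244,0.006,-0.003,-1],
    [0,0,0,-0.244,0.006,-0.003,-1],
    [0,0,0,-0.244,0.006,-0.003,-1],
  ],
)

```text
clock: 29.4
eef_pos: [0.5456, -0.004, 0.1655]
eef_rot: [[-0.067, 0.998, -0.003], [0.998, 0.067, -0.001], [-0.001, -0.003, -1.0]]
wrist_force: [0.3, 0.9, 0.4]
width: 0.0854
grip_force: 0.0
```

play_rows(
  plan=[
    [0,0,0,-0.241,0.008,0.01,-1],
    [0,0,0,-0.241,0.008,0.03,-1],
    [0,0,0,-0.241,0.008,0.056,-1],
    [0,0,0,-0.241,0.008,0.056,-1],
    [0,0,0,-0.241,0.008,0.056,-1],
  ],
)

```text
clock: 29.9
eef_pos: [0.5643, -0.1944, 0.1175]
eef_rot: [[-0.069, 0.998, -0.007], [0.998, 0.069, 0.002], [0.002, -0.007, -1.0]]
wrist_force: [0.3, 0.9, -0.2]
width: 0.0848
grip_force: 0.0
```

```bash
python3 -c "
from h import *
optics.camera('side');p=optics.camera('side');s=arm.state();print(s['eef_pos'],s['wrist_force'])
tryfit([p],'beaker',.5645,-.19,.07,.012)
chain((.5655,-.192,.022,94.2))"
```

```text
[ 0.5655632  -0.19112675  0.11995602] [0.79094115 0.05522372 0.28327683]
beaker [0.5659, -0.191, 9.4401] 0.972
turn 0.0 shift [-0.0021, -0.0007, 0.1237] dist 0.099
```

play_rows(
  plan=[
    [0,0,0,-0.001,0,0.05,-1],
    [0,0,0,-0.001,0,0.1,-1],
    [0,0,0,-0.001,0,0.122,-1],
    [0,0,0,-0.001,0,0.122,-1],
    [0,0,0,-0.001,0,0.122,-1],
  ],
)

```text
clock: 30.55
eef_pos: [0.5675, -0.191, 0.0256]
eef_rot: [[-0.075, 0.997, 0.001], [0.997, 0.075, -0.0], [-0.0, 0.001, -1.0]]
wrist_force: [-0.0, -0.4, -0.2]
width: 0.0853
grip_force: 0.0
```

play_rows(
  plan=[
    [0,0,0,0,0,0,0],
    [0,0,0,0,0,0,0],
    [0,0,0,0,0,0,0],
    [0,0,0,0,0,0,0],
    [0,0,0,0,0,0,0],
  ],
  force=28,
)

```text
clock: 31.05
eef_pos: [0.5681, -0.1925, 0.0272]
eef_rot: [[-0.073, 0.997, 0.003], [0.997, 0.073, -0.001], [-0.001, 0.003, -1.0]]
wrist_force: [-2.2, 0.5, 6.2]
width: 0.0534
grip_force: 30.3
```

```bash
python3 -c "
from h import *
s=arm.state();print(s['eef_pos'],s['width'],s['grip_force'],s['wrist_force'])
x,y,z=s['eef_pos'];chain((x,y,.19,94.2),(.545,.0,.19,94.2),(.5275,.1946,.19,94.2),(.5275,.1946,z+.084,94.2))"
```

```text
[ 0.5680554  -0.19250977  0.02718272] 0.05342944879610307 30.304272947832942 [-2.19151373  0.47920334  6.21712968]
turn 0.0 shift [-0.0002, 0.0005, -0.2035] dist 0.163
turn 0.0 shift [0.2421, -0.0111, 0.0] dist 0.194
turn 0.0 shift [0.2442, -0.004, 0.0] dist 0.195
turn 0.0 shift [0.0, 0.0, 0.0985] dist 0.079
```

play_rows(
  plan=[
    [0,0,0,0,0,-0.04,0],
    [0,0,0,0,0,-0.09,0],
    [0,0,0,0,0,-0.14,0],
    [0,0,0,0,0,-0.18,0],
    [0,0,0,0,0,-0.18,0],
  ],
)

```text
clock: 31.55
eef_pos: [0.5703, -0.1937, 0.176]
eef_rot: [[-0.073, 0.997, 0.011], [0.997, 0.073, -0.005], [-0.006, 0.011, -1.0]]
wrist_force: [0.2, -1.0, -1.4]
width: 0.0536
grip_force: 30.6
```

play_rows(
  plan=[
    [0,0,0,0.242,-0.011,0,0],
    [0,0,0,0.242,-0.011,0,0],
    [0,0,0,0.242,-0.011,0,0],
    [0,0,0,0.242,-0.011,0,0],
    [0,0,0,0.242,-0.011,0,0],
  ],
)

```text
clock: 32.05
eef_pos: [0.5421, 0.0047, 0.1671]
eef_rot: [[-0.079, 0.997, -0.002], [0.997, 0.079, 0.002], [0.002, -0.002, -1.0]]
wrist_force: [0.0, 0.0, -2.3]
width: 0.0532
grip_force: 30.5
```

play_rows(
  plan=[
    [0,0,0,0.244,-0.004,0,0],
    [0,0,0,0.244,-0.004,0,0],
    [0,0,0,0.244,-0.004,0,0],
    [0,0,0,0.244,-0.004,0,0],
    [0,0,0,0.244,-0.004,0,0],
  ],
)

```text
clock: 32.55
eef_pos: [0.525, 0.1985, 0.1675]
eef_rot: [[-0.079, 0.997, -0.002], [0.997, 0.079, 0.001], [0.001, -0.002, -1.0]]
wrist_force: [0.1, -1.1, -1.8]
width: 0.054
grip_force: 30.5
```

play_rows(
  plan=[
    [0,0,0,0,0,0,0],
    [0,0,0,0,0,0,0],
    [0,0,0,0,0,0,0],
  ],
)

```text
clock: 32.85
eef_pos: [0.5264, 0.1933, 0.1683]
eef_rot: [[-0.071, 0.997, -0.001], [0.997, 0.071, -0.0], [-0.0, -0.001, -1.0]]
wrist_force: [-0.3, -0.9, -1.7]
width: 0.0538
grip_force: 30.5
```

```bash
python3 -c "
from h import *
p=optics.camera('side');s=arm.state();print(s['eef_pos'],s['width'])
x,y,z=s['eef_pos'];tryfit([p],'beaker',x,y,0,z-.0152);tryfit([p],'strip',.5275,.1946,.07,.08)
chain((.5275,.195,.122,94.2),(.5275,.195,.1112,94.2))"
```

```text
[0.52650219 0.19332337 0.16852342] 0.05352057962680233
beaker [0.5284, 0.1924, 5.9442] 0.871
strip [0.5277, 0.1948, 4.3089] 0.706
turn -0.002 shift [0.0016, 0.0013, 0.0585] dist 0.047
turn 0.0 shift [0.0, 0.0, 0.0135] dist 0.011
```

play_rows(
  plan=[
    [0,0,0,0.003,0,0.02,0],
    [0,0,0,0.003,0,0.04,0],
    [0,0,0,0.003,0,0.058,0],
    [0,0,0,0.003,0,0.06,0],
    [0,0,0,0.003,0,0.06,0],
  ],
)

```text
clock: 33.5
eef_pos: [0.5253, 0.1969, 0.1193]
eef_rot: [[-0.074, 0.997, -0.003], [0.997, 0.074, -0.001], [-0.001, -0.003, -1.0]]
wrist_force: [0.9, -0.1, -2.0]
width: 0.0535
grip_force: 30.5
```

```bash
python3 -c "
from h import *
optics.camera('side');p=optics.camera('side');s=arm.state();print(s['eef_pos'],s['wrist_force'])
x,y,z=s['eef_pos'];tryfit([p],'beaker',x,y,0,z-.0152)
chain((.5275,.195,.1112,94.2))"
```

```text
[0.52646344 0.19727593 0.12121673] [-0.43078257 -0.64773673 -1.66214308]
beaker [0.5271, 0.198, 8.2293] 0.934
turn 0.0 shift [-0.003, 0.0008, 0.013] dist 0.011
```

play_rows(
  plan=[
    [0,0,0,-0.003,0.001,0.005,0],
    [0,0,0,-0.003,0.001,0.009,0],
    [0,0,0,-0.003,0.001,0.0125,0],
    [0,0,0,-0.003,0.001,0.0125,0],
    [0,0,0,-0.003,0.001,0.0125,0],
  ],
)

```text
clock: 34.15
eef_pos: [0.5274, 0.1949, 0.1112]
eef_rot: [[-0.073, 0.997, 0.001], [0.997, 0.073, 0.0], [0.0, 0.001, -1.0]]
wrist_force: [0.3, 0.5, 1.2]
width: 0.0533
grip_force: 30.7
```

```bash
python3 -c "
from h import *
p=optics.camera('side');s=arm.state();print(s['eef_pos'],s['wrist_force'])
x,y,z=s['eef_pos'];tryfit([p],'beaker',x,y,0,z-.0152)"
```

```text
[0.52737673 0.19488831 0.11120146] [-0.0919833   0.00304259  1.20356873]
beaker [0.5293, 0.1949, 4.2018] 0.933
```

play_rows(
  plan=[
    [0,0,0,0,0,0.0005,0],
    [0,0,0,0,0,0.0005,-0.25],
    [0,0,0,0,0,0.0005,-0.6],
    [0,0,0,0,0,0.0005,-1],
    [0,0,0,0,0,0.0005,-1],
  ],
)

```text
clock: 34.75
eef_pos: [0.5267, 0.1947, 0.1099]
eef_rot: [[-0.073, 0.997, -0.001], [0.997, 0.073, -0.0], [-0.0, -0.001, -1.0]]
wrist_force: [0.1, -0.6, -0.1]
width: 0.0857
grip_force: 0.0
```

play_rows(
  plan=[
    [0,0,0,0,0,-0.03,-1],
    [0,0,0,0,0,-0.08,-1],
    [0,0,0,0,0,-0.13,-1],
    [0,0,0,0,0,-0.16,-1],
    [0,0,0,0,0,-0.16,-1],
  ],
)

```text
clock: 35.25
eef_pos: [0.5294, 0.1954, 0.2436]
eef_rot: [[-0.073, 0.997, 0.008], [0.997, 0.073, 0.002], [0.002, 0.009, -1.0]]
wrist_force: [-0.8, -0.3, 1.3]
width: 0.0855
grip_force: 0.0
```

play_rows(
  plan=[
    [0,0,0,-0.25,0,0,-1],
    [0,0,0,-0.25,0,0,-1],
    [0,0,0,-0.25,0,0,-1],
    [0,0,0,-0.25,0,0,-1],
    [0,0,0,-0.25,0,0,-1],
  ],
)

```text
clock: 35.75
eef_pos: [0.5411, -0.0096, 0.2363]
eef_rot: [[-0.067, 0.998, -0.003], [0.998, 0.067, -0.001], [-0.001, -0.003, -1.0]]
wrist_force: [-0.2, 0.7, 0.6]
width: 0.0855
grip_force: 0.0
```

```bash
python3 -c "
from h import *
p=optics.camera('side');t=optics.camera('top')
tryfit([p,t],'beaker',.5275,.195,0,.096);tryfit([p,t],'strip',.5275,.1946,.07,.08);tryfit([p,t],'buff_prop',.522,.27,.07,.02);tryfit([p,t],'grey_prop',.532,.12,.07,.02)
print([np.round(d['centre'],3) for d in optics.recognise(p,'cone_pack')[:1]])
a=cv2.resize(p['image'][180:340,140:320,::-1],None,fx=2.2,fy=2.2);b=cv2.resize(t['image'][110:270,100:280,::-1],None,fx=2.2,fy=2.2)
cv2.imwrite('pics/k.png',cv2.convertScaleAbs(np.hstack([a,b]),alpha=1.3))"
```

```text
beaker [0.5287, 0.1956, 4.8384] 0.961
beaker [0.5261, 0.1971, 7.8897] 0.926
strip [0.5269, 0.1945, 3.6805] 0.575
strip [0.526, 0.199, 4.6236] 0.466
buff_prop [0.5214, 0.2761, 13.883] 0.379
buff_prop [0.4914, 0.2558, -27.1395] 0.084
grey_prop not seen
grey_prop not seen
[array([0.615, 0.288, 0.035])]
```

View pics/k.png

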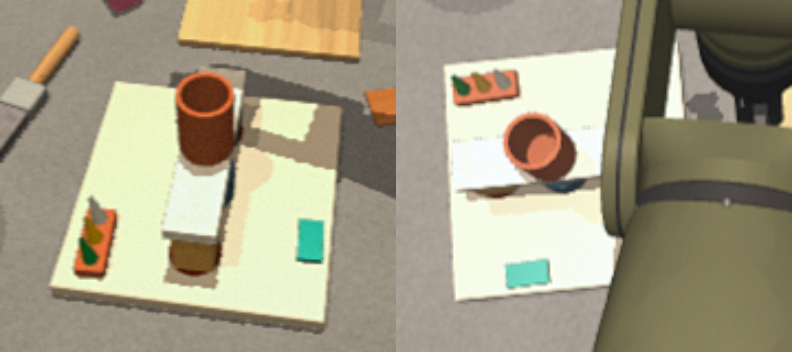

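The bridge stands level with the beaker upright on its middle, at (207,120) in the left crop. The cone pack, at (97,240), hasn't moved, and the arm is clear of everything.

```bash
python3 -c "
from cell import sign_off
print(sign_off())"
```

```text
the job is handed in; nothing more can be done
None
```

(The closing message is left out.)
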